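# Lock the cool box with its drop pin

### The arm

A 6-joint arm with a two-finger parallel gripper is mounted at the origin on the work surface. World frame = base frame: x ahead of the robot, y to its left, z up, the work surface at z = 0. Lengths are in m, angles in rad, forces in N, time in s.
With the tool pointing down it reaches from about 0.375 to 0.975 m from the base axis. Payload 3.8 kg.
Tool frame: the origin (TCP) lies at the very end of the fingers, on their centre line; the grasp point (between the pads) lies 19 mm behind it (bot.tcp_to_grasp is the z of the grasp point in the tool frame, in m); z points along the fingers, y is the direction in which the jaws open and shut (so a half turn about z gives the same grasp; the last joint's range is limited). The gripper opens to 85 mm and grips with 20 to 120 N. Pads are 22 mm wide; open, the fingers measure 114 mm over their backs; the gripper's body (76 mm by 85 mm) begins 54 mm behind the grasp point. The pads swing forward as they close: fully open they stand 13 mm farther back than shut.
Start: joints at [-1.355, 0.264, 1.604, -0, 1.274, -0.037], TCP at [0.169, -0.654, 0.231] pointing down, gripper open.
Joint ranges: [-2.63, 2.63], [-0.94, 2.18], [0.31, 2.57], [-1.31, 4.45], [0, 2.66], [-2.55, 2.55]. Speed limits (rad/s): [2.57, 2.57, 3.14, 3.14, 3.14, 3.14].

### API

Orientations are given as a rotation vector (axis times angle).
In Python, from workcell import status, vision, job, bot gives the robot as it stands.
- The arm moves only by the tool apply_moves, never from a script. Its argument "deltas" is a list of rows, each a list of 7 numbers: the shift along the tool's x, y, z in m, then the turn, a rotation vector about the tool's x, y, z in rad, then the closure, from 0 (fully open) to 1 (shut). In form: [[x, y, z, rx, ry, rz, jaw], ...]. A call has 1 to 8 rows; each row is the pose to reach, as a shift and turn from the pose commanded when the call began, along the tool's axes at that moment; what a row does not reach only later rows make up. A row lasts 1/12 s, in which the tool goes at most 41.7 mm and 7.16 degrees, less where a joint would pass 70% of its speed; a pose out of reach is approached as far as the arm can. A call with a gripper value outside its range is refused whole. The fingers move at their own pace and stop on an object; "squeeze" is the grip in N (left out, the last holds). Time passes only in rows, so rows that repeat a pose let the fingers close. It gives the time, the measured TCP pose, the force and the opening at its end, in the units of the state.
- status.read_state(): the state, without advancing time (a new reading comes with each control period).
- vision.read_camera(name): name is "scene" or "top" or "wrist"; returns the picture (400x640x3 uint8, red, green, blue); there is no depth.
- vision.get_calibration(name): a dict with "fov_y" (degrees; the focal length in pixels is half the picture's height over the tangent of half this angle, whatever the lens; pixels are square), "cx", "cy" (the principal point, pixels), "k1" (the pictures are not rectified: a ray, as slopes to the right and down, at radius r is drawn at 1 + k1 r^2 times it, then the intrinsics apply), "R" (3x3) and "t" (3): a world point X has camera coordinates R X + t; the wrist camera has in their place "tool_from_camera" (4x4, takes a point from camera to tool coordinates, whose origin is the TCP and whose axes are the flange's). Camera axes: x right, y down, z forward; pixel columns grow to the right and rows downward; lengths in m; the calibration is good to about 2 mm. A picture is of the moment at which its call begins: read the wrist's pose just before it. get_calibration takes no time and is no camera call.
- job.finish_job(): hands the job in, once; it reports no verdict.
The state is a dict: "time": time; "q": joint angles; "joint_vel": joint speeds; "joint_torque": joint torques, N m; "tool_pos": TCP position; "tcp_rot": TCP orientation; "wrist_force": force on the tool from outside, world axes, zero at the start; "torque": the same for the moment, N m; "width": opening from 0.0 (shut) to 1.0 (fully open).
Only numpy, scipy, OpenCV 4.12 (cv2) and the standard library are available. Lean on these libraries where they do the work, as an engineer would, in place of code of your own. Each camera call takes 0.05 s, during which the arm holds its last target. There are 200 camera calls.

### The job

Push the door of the grey insulated box fully shut, then take the steel drop pin out of its stand and thread it gently down through the upper eye, the door's tongue and the lower eye until its collar sits flat on the upper eye, and let go. Where the pin catches, ease it across by feel and never force it; leave the groceries and packing things where they are.

Things in the scene. Friction and masses are not known exactly. Their poses are not given: they have to be found in the camera images.
- box: Fixed grey insulated box, 260 x 260 mm, 150 mm high; origin at the centre of its underside, z up, door side facing its own -x, its left +y. At its front -y corner a dark bracket carries two flat steel eye plates one above the other, 50 x 50 x 8 mm, each with an upright round hole: upper eye 157 to 165 mm above the table, hole 15.5 mm; lower eye 103 to 111 mm, hole 16.5 mm.
- eye_top (a point): Centre of the upper eye plate (not of its hole) at its top face, 165 mm above the table; box x -142, y -168 mm. The hole's centre is 5 mm away from this point; the plates are clamped at any angle, so the direction to the hole differs every time. Find it by feel: rest the tip lightly on the plate and sweep it round the 5 mm circle until it drops in (within about 1.5 mm of true). The plate does not yield.
- eye_low (a point): Centre of the lower eye plate at its underside (103 mm above the table), straight below eye_top; its hole is 5 mm off in the same direction as the upper one. The lower eye is a loose shoe: it may also stand up to 2 mm out of line, across that direction, and slides back along that line under about 2 N, so that the pin's chamfered tip wedges it into line under a push of some 5 to 12 N.
- door (a joint): Angle of the box's front door (rad): 0 is shut, grows as it opens towards the box's -x. Upright hinge axis at box x -130, y +130 mm. The slab is 258 mm wide, 20 mm thick, 6 to 144 mm above the table; shut, its outer face lies at box x -152 mm. It stays where it is left (about 1 N moves its free edge) and can be pushed about 1 mm beyond 0 to a firm stop.
- tongue_hole (a point): Centre of the 30 mm hole in the flat steel tongue (50 mm wide, 8 mm thick, 126 to 134 mm above the table) fixed to the door's free edge and swinging with it; with the door at 0 it lies between the eyes, straight below eye_top. The pin has play in it; where it rubs, it carries the door along.
- door_edge (a point): Point on the door's outer face, 200 mm from the hinge axis, 115 mm above the table: a good place to push the door shut.
- pin_grip (a point): Centre of the drop pin's dark T-handle, a bar 50 mm long (pin x), 16 mm thick (pin y), 38 mm high; pin z points up. Below it a round collar 26 mm across, 6 mm high, its underside 27 mm below this point; below that a 14 mm round shank, 85 mm long, whose last 4 mm taper to a 12 mm flat tip. Loose, about 150 g; it hangs upright by its collar in the stand.
- pin_tip (a point): Tip of the drop pin, 112 mm below pin_grip on its axis. Fully home, the tip is 80 mm above the table.
- stand_top (a point): Centre of the top of the fixed dark steel stand, 95 mm above the table, with an 18 mm hole in which the pin hangs. Top plate 60 x 60 mm, foot 80 x 80 mm.
- tin_mid (a point): Bystander: low round tin, 80 mm across, 45 mm high; its centre.
- tape_mid (a point): Bystander: roll of tape lying flat, 100 mm across, 48 mm high; its centre.
- carton_mid (a point): Bystander: upright carton 60 x 100 x 120 mm; its centre.
- jar_mid (a point): Bystander: jar 72 mm across, 100 mm high; its centre.
- bottle_mid (a point): Bystander: bottle 66 mm across, 150 mm high; its centre.
- packet_mid (a point): Bystander: low packet 50 x 130 x 35 mm; its centre.
- pin: The whole drop pin; origin at its tip, z up the pin to the handle.
Things that resemble listed ones, but are neither listed nor needed, are in the scene too. There is more than one size of the pin; the job needs the middle-sized.

How it is judged:
On the way, in this order (a step that is already met when the one before it is completed fails the run):
1. the door is shut (value of joint door below 0.02 rad), for 0.2 s.
2. the pin's tip is in the upper eye, the door still shut (horizontal distance between pin_tip and eye_top below 0.01 m and height (world z) of pin_tip below 0.16 m and value of joint door below 0.02 rad), for 0.1 s.
At the end, for the whole second after the job is handed in: The door is shut (below 0.02 rad), the pin stands upright (within 0.06 rad) through both eyes and the tongue (tip within 10 mm of the eye plates' centre line) with its collar on the upper eye (tip 76 to 83 mm above the table), at rest and released (horizontal distance between pin_tip and eye_low below 0.01 m and height (world z) of pin_tip between 0.076 and 0.083 m and angle between pin's own z axis and vertical below 0.06 rad and value of joint door below 0.02 rad and linear speed of pin below 0.02 m/s); the robot touches nothing.
It fails at once if the pin is forced against the hasp with more than 45 N (contact force between pin and box above 45 N).
It fails at once if a bystander is moved more than 25 mm (distance of any of tin_mid, tape_mid, carton_mid, jar_mid, bottle_mid, packet_mid from where it was at the start of the episode above 0.025 m).
It also fails if it takes over 72 s, if anything falls off the work surface, if the arm or the gripper's body presses on something with over 40 N, if the wrist force passes 120 N, or if a joint passes its speed limit or range.

## Working session

There is one attempt and no reset: what is moved stays moved. The work goes in short steps, Python scripts to look and compute and a tool call to move; the robot and the scene stay as the last step left them, time stands still between calls to the robot, and variables do not carry over. Pictures are saved under pics/ and viewed, about 8 in all and at most 12, crops included, and the job is handed in when it is done.

Besides the shell and the picture viewer there is one more tool, called after "Emit:" as a command line: name --pt "numbers of a row" for each row, then --argument value for the rest. apply_moves: Moves the arm, as the interface text tells. Its arguments: {"type":"object","properties":{"deltas":{"type":"array","items":{"type":"array","items":{"type":"number"}}},"squeeze":{"type":"number"}},"required":["deltas"]}

```bash
mkdir -p pics; ls
cat > h.py <<'E'
import numpy as np, cv2
from workcell import status, vision, job, bot
from scipy.spatial.transform import Rotation as Ro
def cam(name):
    c=vision.get_calibration(name); f=200/np.tan(np.radians(c["fov_y"])/2)
    K=np.array([[f,0,c["cx"]],[0,f,c["cy"]],[0,0,1]]); D=np.array([c["k1"],0,0,0.])
    if "R" in c: R,t=np.array(c["R"]),np.array(c["t"])
    else:
        s=status.read_state(); T=np.eye(4); T[:3,:3]=Ro.from_rotvec(s["tcp_rot"]).as_matrix(); T[:3,3]=s["tool_pos"]
        M=np.linalg.inv(T@np.array(c["tool_from_camera"])); R,t=M[:3,:3],M[:3,3]
    return K,D,R,t
def ray(C,uv):
    K,D,R,t=C; n=cv2.undistortPoints(np.array([[uv]],float),K,D)[0,0]
    return -R.T@t, R.T@np.array([n[0],n[1],1])
def atz(C,uv,z):
    o,d=ray(C,uv); return o+d*(z-o[2])/d[2]
def proj(C,X):
    K,D,R,t=C; return cv2.projectPoints(np.atleast_2d(np.array(X,float)),cv2.Rodrigues(R)[0],t,K,D)[0][:,0]
def snap(name,fn):
    C=cam(name); im=vision.read_camera(name); cv2.imwrite("pics/"+fn,im[:,:,::-1]); return C,im
E
python3 - <<'E'
from h import *
a=snap("top","top.png")[1]; b=snap("scene","scene.png")[1]
for n in("top","scene"):
    K,D,R,t=cam(n);print(n,K[0,0],D[0],-R.T@t,R[2])
s=status.read_state();print(s, bot.tcp_to_grasp)
E
```

```text
pics
top 457.99567607660634 -0.10583448310503393 [ 0.36916754 -0.05995239  1.39598273] [ 0.13117139 -0.01474218 -0.99125009]
scene 442.97113608307825 -0.0490051418067158 [ 1.21242471 -0.27837137  0.88190075] [-0.65842396  0.22067012 -0.71957111]
{'time': 0.1, 'q': array([-1.35488551e+00,  2.64689352e-01,  1.60527582e+00,  1.45693757e-05,
        1.27369817e+00, -3.68917279e-02]), 'joint_vel': array([ 7.09260365e-04, -2.06094070e-03, -3.24008319e-03,  1.53695423e-03,
       -2.17588231e-04,  6.34469124e-05]), 'joint_torque': array([ 4.91034043e-04, -5.16708505e+01, -3.68590736e+01, -2.29832733e-05,
        6.30250928e-03,  1.47533979e-05]), 'tool_pos': array([ 0.16869286, -0.65288036,  0.23005802]), 'tcp_rot': array([-3.11448265e+00, -3.95777898e-01,  2.68787576e-04]), 'wrist_force': array([-0.19456388, -0.14763669, -0.72357029]), 'torque': array([-0.02804851, -0.01225555,  0.00463768]), 'width': 0.999883039625335} -0.0187
```

View pics/top.png

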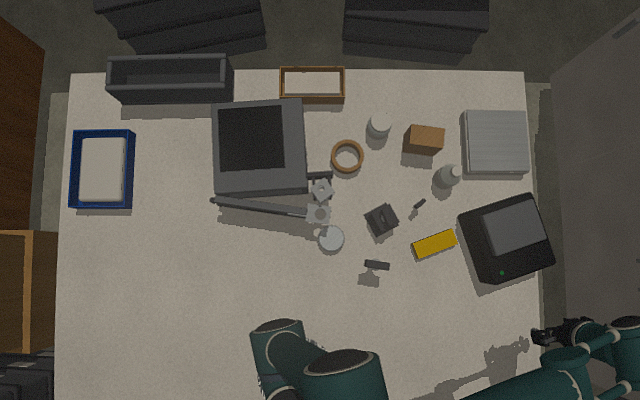

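View pics/scene.png

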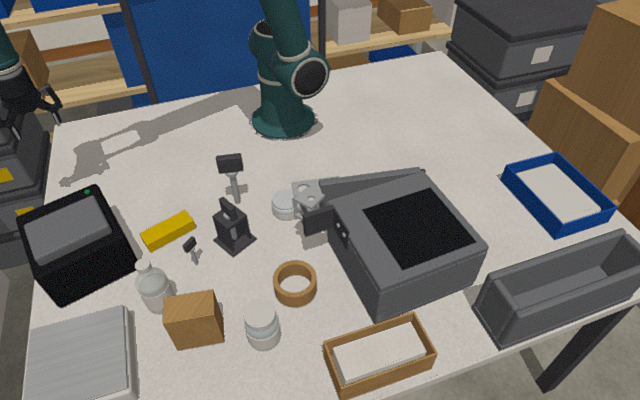

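Top view: box around (258,145), door ajar (its edge runs (213,200) to (305,213)), tongue at (318,213), eye plates at about (321,188). Pin candidates are the handle in the stand at (381,219), a larger one at (376,265) and a small one at (419,203). I pick the one in the stand and check it in a close crop.

Run:
```python
import cv2,numpy as np
a=cv2.imread("pics/top.png");b=cv2.imread("pics/scene.png")
A=cv2.resize(a[85:285,205:445],None,fx=3.33,fy=3.0*1.11,interpolation=cv2.INTER_CUBIC)[:,:800]
A=cv2.resize(a[90:280,205:435],(690,570),interpolation=cv2.INTER_CUBIC)
cv2.imwrite("pics/c1.png",A)
B=cv2.resize(b[140:270,180:350],(765,585),interpolation=cv2.INTER_CUBIC)
cv2.imwrite("pics/c2.png",B)
```

```text
(no output)
```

View pics/c1.png

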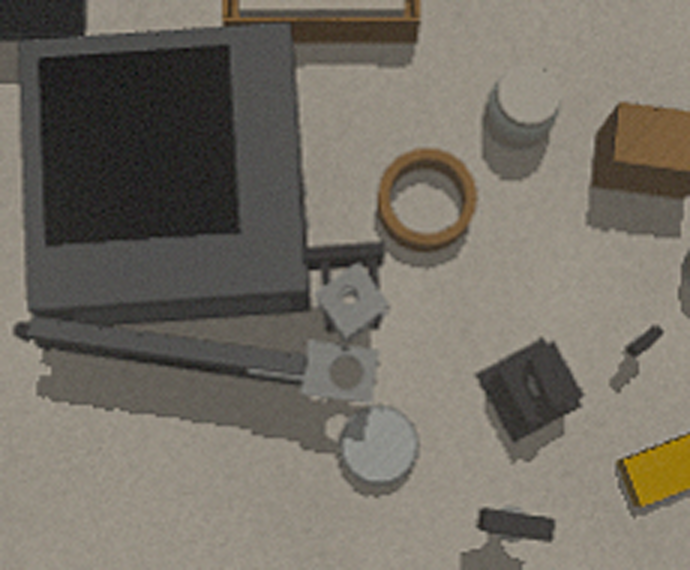

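View pics/c2.png

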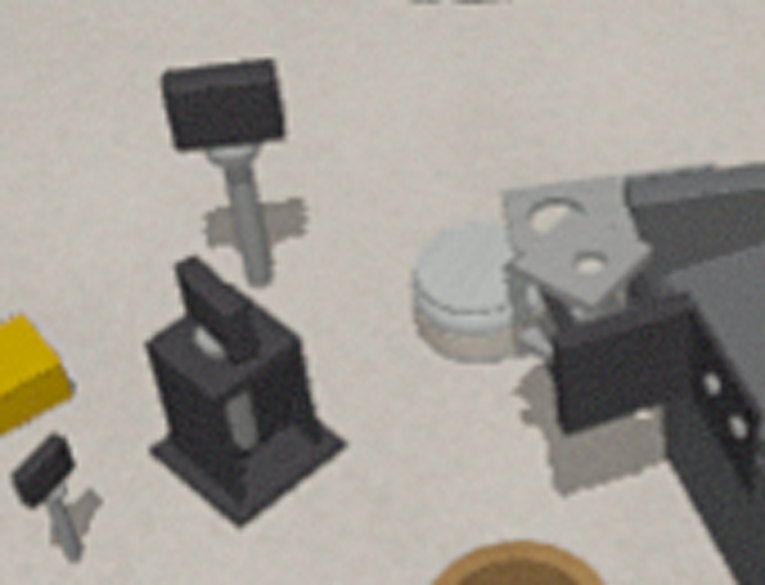

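The crops confirm it: the pin hanging in the stand (c2 handle around (215,310), shank visible in the slot) is the middle-sized one. The larger pin, with a pale collar, is behind it and the small one is front-left. Now the poses.

```bash
cat > m.py <<'E'
from h import *
from scipy.optimize import least_squares
T=cam("top");S=cam("scene")
c1=lambda u,v:(205+u/3,90+v/3)
c2=lambda u,v:(180+u/4.5,140+v/4.5)
top=[c1(22,40),c1(290,25),c1(304,294),c1(29,312)]
loc=np.array([[.13,.13],[.13,-.13],[-.13,-.13],[-.13,.13]])
W=np.array([atz(T,p,.15)[:2] for p in top]);print(W)
e1=atz(T,c1(353.5,301),.165);e2=atz(S,c2(580,259),.165);print("eye",e1,e2,"hole",atz(T,c1(350,296),.165),atz(S,c2(590,262),.165))
L=np.vstack([loc,[[-.142,-.168]]]);Wd=np.vstack([W,[(e1[:2]+e2[:2])/2]])
f=lambda p:((L@np.array([[np.cos(p[2]),-np.sin(p[2])],[np.sin(p[2]),np.cos(p[2])]]).T+p[:2]-Wd)).ravel()
r=least_squares(f,[.6,.1,0]);p=r.x;print("box",p,np.round(f(p)*1000,1))
R=np.array([[np.cos(p[2]),-np.sin(p[2])],[np.sin(p[2]),np.cos(p[2])]])
B=lambda x,y:R@[x,y]+p[:2]
print("eye",B(-.142,-.168),"hinge",B(-.13,.13),"shut push",B(-.152,-.07))
th=atz(T,c1(346,372),.134);print("tongue",th, "boxframe",R.T@(th[:2]-p[:2]))
v=R.T@(th[:2]-B(-.13,.13)); print("door ang",np.arctan2(-v[0],-v[1])-np.arctan2(.012,.298))
st=[atz(T,c1(*q),.095) for q in[(478,377),(545,338),(582,397),(515,440)]]
print("stand",np.mean(st,0),atz(T,c1(530,388),.095), [np.mean([atz(S,c2(*q),.095) for q in [(148,345),(185,305),(300,340),(243,395)]],0)])
a,b=atz(S,c2(185,262),.141),atz(S,c2(247,322),.141);print("handle",a,b,(a+b)/2,np.degrees(np.arctan2(*(b-a)[[1,0]])))
for n,q,z in[("tin",(378,443),.045),("tape",(427,200),.048),("jar",(527,97),.1),("bigpin",(516,524),.15),("small",(645,340),.08)]:print(n,atz(T,c1(*q),z)[:2])
E
python3 m.py
```

```text
[[ 0.78279691  0.23102167]
 [ 0.7955513  -0.02237103]
 [ 0.53933453 -0.03526622]
 [ 0.52387039  0.2168457 ]]
eye [ 0.53069679 -0.08027271  0.165     ] [ 0.54000392 -0.07942821  0.165     ] hole [ 0.53527077 -0.07713841  0.165     ] [ 0.54369608 -0.07535174  0.165     ]
box [0.66165721 0.09736141 0.06163316] [ 0.6  4.1  3.9 -2.   0.6 -5.1  0.   2.3 -5.1  0.8]
eye [ 0.53027464 -0.07906598] hinge [0.5238968  0.21910734] shut push [0.5142574  0.01813201]
tongue [ 0.46888949 -0.0734408   0.134     ] boxframe [-0.20292212 -0.15860454]
door ang 0.20724465807066947
stand [ 0.45575656 -0.24882667  0.095     ] [ 0.45565664 -0.2487445   0.095     ] [array([ 0.47096762, -0.2612253 ,  0.095     ])]
handle [ 0.45018536 -0.2676468   0.141     ] [ 0.50311696 -0.24551871  0.141     ] [ 0.47665116 -0.25658276  0.141     ] 22.68739547498362
tin [ 0.4060031  -0.10532663]
tape [ 0.6476732  -0.15646891]
jar [ 0.73931418 -0.25211157]
bigpin [ 0.32937595 -0.22557611]
small [ 0.50237087 -0.364281  ]
```

```bash
cat > go.py <<'E'
from h import *
import sys
# go.py x y z yaw_deg : delta to a tool-down pose with tool-x at given yaw
x,y,z,w=map(float,sys.argv[1:5])
s=status.read_state(); R=Ro.from_rotvec(s["tcp_rot"])
G=Ro.from_euler('z',w,degrees=True)*Ro.from_euler('x',180,degrees=True)
d=R.inv().apply(np.array([x,y,z])-s["tool_pos"]); r=(R.inv()*G).as_rotvec()
n=max(np.linalg.norm(d)/.0417,np.degrees(np.linalg.norm(r))/7.16)
print("t %.2f"%s["time"],"pos",s["tool_pos"].round(4),"yaw",np.degrees(np.arctan2(*R.as_matrix()[[1,0],0])).round(2),"d",d.round(4),"r",r.round(4),"rows %.1f"%n,"F",s["wrist_force"].round(1))
E
python3 go.py .40 -.22 .34 20; python3 -c "
from h import *
print(np.array(vision.get_calibration('wrist')['tool_from_camera']).round(3),cam('wrist')[0][0,0])"
```

```text
t 0.10 pos [ 0.1687 -0.6529  0.2301] yaw 14.48 d [ 0.3322 -0.3615 -0.1092] r [-0.0021 -0.0002 -0.0963] rows 12.1 F [-0.2 -0.1 -0.7]
[[-0.    -0.962 -0.271  0.069]
 [ 1.    -0.     0.    -0.001]
 [-0.    -0.271  0.962 -0.142]
 [ 0.     0.     0.     1.   ]] 285.4924336884515
```

Emit:
apply_moves --pt "0 0 -0.04 0 0 0 0.5" --pt "0 0 -0.08 0 0 0 1" --pt "0 0 -0.11 0 0 0 1" --pt "0.1 -0.1 -0.11 0 0 -0.1 1" --pt "0.2 -0.2 -0.11 0 0 -0.1 1" --pt "0.25 -0.25 -0.11 0 0 -0.1 1" --pt "0.3 -0.3 -0.11 0 0 -0.1 1" --pt "0.33 -0.36 -0.11 0 0 -0.1 1" --squeeze 40

```text
time: 0.77
tool_pos: [0.2728, -0.4709, 0.3406]
tcp_rot: [-3.092, -0.55, -0.0]
wrist_force: [1.3, -0.4, 0.4]
width: 0.002
```

```bash
python3 go.py .40 -.22 .34 20
```

```text
t 0.77 pos [ 0.2728 -0.4709  0.3406] yaw 20.18 d [ 0.2059 -0.1916  0.0008] r [-0.0008 -0.0003  0.0032] rows 6.7 F [ 1.3 -0.4  0.4]
```

Emit:
apply_moves --pt "0.206 -0.192 0 0 0 0 1" --pt "0.206 -0.192 0 0 0 0 1" --pt "0.206 -0.192 0 0 0 0 1" --pt "0.206 -0.192 0 0 0 0 1" --pt "0.206 -0.192 0 0 0 0 1" --pt "0.206 -0.192 0 0 0 0 1" --pt "0.206 -0.192 0 0 0 0 1" --pt "0.206 -0.192 0 0 0 0 1"

```text
time: 1.43
tool_pos: [0.4008, -0.2165, 0.341]
tcp_rot: [-3.089, -0.56, -0.003]
wrist_force: [-0.3, -0.6, -0.6]
width: 0.0
```

Run:
```python
from h import *
import pickle
C,im=snap("wrist","w1.png"); pickle.dump(C,open("w1.pkl","wb"))
print(status.read_state()["tool_pos"])
print(proj(C,[[.457,-.249,.095],[.53,-.079,.165]]))
```

```text
[ 0.39991775 -0.21884264  0.34099054]
[[364.31388931 143.4863393 ]
 [241.70394103  15.4295595 ]]
```

View pics/w1.png

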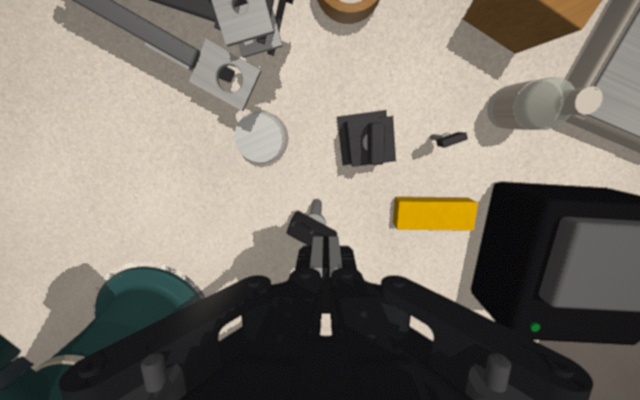

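View: the pin's handle bar is at about (378,142), nearly along tool x. The tongue hole is at (230,77), the upper eye at (242,10) and the large pin at (312,225). Door first.

```bash
python3 go.py .41 .018 .34 4
```

```text
t 1.48 pos [ 0.3999 -0.2188  0.341 ] yaw 20.52 d [ 0.0925 -0.2183  0.0011] r [-0.0006 -0.      0.2883] rows 5.7 F [-0.1  0.   1. ]
```

Emit:
apply_moves --pt "0.0925 -0.218 0 0 0 0.288 1" --pt "0.0925 -0.218 0 0 0 0.288 1" --pt "0.0925 -0.218 0 0 0 0.288 1" --pt "0.0925 -0.218 0 0 0 0.288 1" --pt "0.0925 -0.218 0 0 0 0.288 1" --pt "0.0925 -0.218 0 0 0 0.288 1" --pt "0.0925 -0.218 0.04 0 0 0.288 1" --pt "0.0925 -0.218 0.08 0 0 0.288 1"

```text
time: 2.15
tool_pos: [0.413, 0.0165, 0.2633]
tcp_rot: [3.139, 0.109, 0.012]
wrist_force: [0.8, -0.4, -1.2]
width: 0.001
```

```bash
python3 go.py .41 .018 .105 4
```

```text
t 2.15 pos [0.413  0.0165 0.2633] yaw 3.98 d [-0.0041 -0.0019  0.1582] r [ 0.0012 -0.0076 -0.0004] rows 3.8 F [ 0.8 -0.4 -1.2]
```

Emit:
apply_moves --pt "0 0 0.04 0 0 0 1" --pt "0 0 0.08 0 0 0 1" --pt "0 0 0.12 0 0 0 1" --pt "0 0 0.155 0 0 0 1" --pt "0.02 0 0.155 0 0 0 1" --pt "0.035 0 0.155 0 0 0 1" --pt "0.043 0 0.155 0 0 0 1" --pt "0.05 0 0.155 0 0 0 1"

```text
time: 2.82
tool_pos: [0.4614, 0.0174, 0.1062]
tcp_rot: [3.14, 0.1, -0.001]
wrist_force: [0.2, -0.3, -0.3]
width: 0.003
```

Emit:
apply_moves --pt "0.005 0 0 0 0 0 1" --pt "0.01 0 0 0 0 0 1" --pt "0.015 0 0 0 0 0 1" --pt "0.02 0 0 0 0 0 1" --pt "0.025 0 0 0 0 0 1" --pt "0.03 0 0 0 0 0 1"

```text
time: 3.32
tool_pos: [0.4909, 0.0204, 0.1065]
tcp_rot: [3.14, 0.102, 0.0]
wrist_force: [-1.0, -0.2, -0.1]
width: -0.0
```

Emit:
apply_moves --pt "0.003 0 0 0 0 0 1" --pt "0.006 0 0 0 0 0 1" --pt "0.006 0 0 0 0 0 1"

```text
time: 3.57
tool_pos: [0.4973, 0.0209, 0.1064]
tcp_rot: [-3.14, -0.102, -0.001]
wrist_force: [-0.6, 0.2, 0.3]
width: -0.003
```

Emit:
apply_moves --pt "0.0015 0 0 0 0 0 1" --pt "0.003 0 0 0 0 0 1" --pt "0.003 0 0 0 0 0 1"

```text
time: 3.82
tool_pos: [0.4996, 0.021, 0.1063]
tcp_rot: [-3.14, -0.102, -0.0]
wrist_force: [-0.6, 0.6, -0.6]
width: 0.002
```

Emit:
apply_moves --pt "0.001 0 0 0 0 0 1" --pt "0.002 0 0 0 0 0 1" --pt "0.002 0 0 0 0 0 1"

```text
time: 4.07
tool_pos: [0.5016, 0.021, 0.1063]
tcp_rot: [-3.14, -0.102, -0.0]
wrist_force: [-0.2, -0.6, -0.1]
width: -0.003
```

Emit:
apply_moves --pt "0.001 0 0 0 0 0 1" --pt "0.002 0 0 0 0 0 1" --pt "0.002 0 0 0 0 0 1"

```text
time: 4.32
tool_pos: [0.5037, 0.0211, 0.1063]
tcp_rot: [-3.14, -0.102, -0.0]
wrist_force: [-0.8, 0.3, -0.2]
width: -0.002
```

Emit:
apply_moves --pt "0.001 0 0 0 0 0 1" --pt "0.002 0 0 0 0 0 1" --pt "0.002 0 0 0 0 0 1"

```text
time: 4.57
tool_pos: [0.5057, 0.0213, 0.1063]
tcp_rot: [-3.14, -0.102, -0.0]
wrist_force: [-0.1, -0.5, 0.1]
width: 0.003
```

Emit:
apply_moves --pt "0.001 0 0 0 0 0 1" --pt "0.002 0 0 0 0 0 1" --pt "0.002 0 0 0 0 0 1"

```text
time: 4.82
tool_pos: [0.5077, 0.0214, 0.1063]
tcp_rot: [-3.14, -0.102, -0.0]
wrist_force: [-0.3, 0.5, 0.2]
width: 0.002
```

Emit:
apply_moves --pt "0.001 0 0 0 0 0 1" --pt "0.002 0 0 0 0 0 1" --pt "0.002 0 0 0 0 0 1"

```text
time: 5.07
tool_pos: [0.5078, 0.0215, 0.1061]
tcp_rot: [-3.14, -0.102, 0.006]
wrist_force: [-6.7, -0.7, 4.2]
width: 0.001
```

Run:
```python
from h import *
C,im=snap("top","top2.png")
cv2.imwrite("pics/c3.png",cv2.resize(im[150:250,200:350,::-1],(750,500),interpolation=cv2.INTER_CUBIC))
```

```text
(no output)
```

View pics/c3.png

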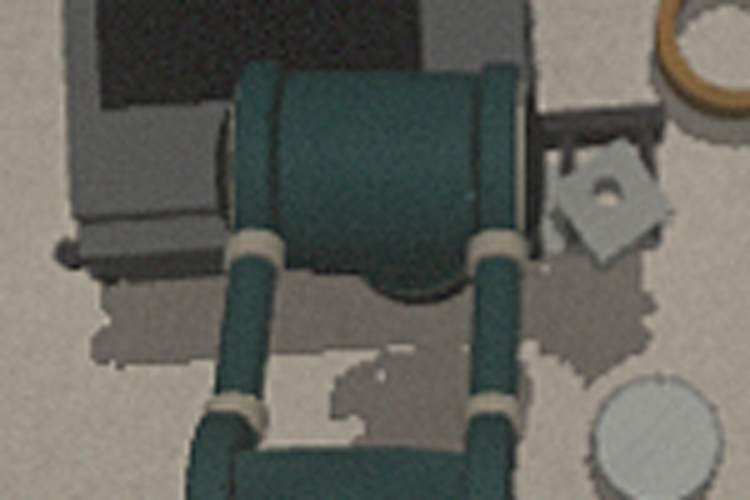

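Door is on its stop (force jumped to 6.7 N) and the top view shows it closed, with the tongue under the eye at about (611,203). Back off and look from above the eye, then above the stand.

Emit:
apply_moves --pt "-0.03 0 0 0 0 0 1" --pt "-0.05 0 0 0 0 0 1" --pt "-0.05 0 -0.04 0 0 0 1" --pt "-0.05 0 -0.08 0 0 0 1" --pt "-0.05 0 -0.12 0 0 0 0.5" --pt "-0.05 0 -0.16 0 0 0 0" --pt "-0.05 0 -0.18 0 0 0 0"

```text
time: 5.7
tool_pos: [0.4619, 0.0184, 0.2924]
tcp_rot: [3.14, 0.102, 0.014]
wrist_force: [0.8, -0.9, 0.8]
width: 0.415
```

```bash
python3 go.py .525 -.079 .27 4
```

```text
t 5.70 pos [0.4619 0.0184 0.2924] yaw 3.71 d [0.0564 0.1013 0.0229] r [ 0.0004 -0.009  -0.005 ] rows 2.8 F [ 0.8 -0.9  0.8]
```

Emit:
apply_moves --pt "0.056 0.101 0.022 0 -0.009 0 0" --pt "0.056 0.101 0.022 0 -0.009 0 0" --pt "0.056 0.101 0.022 0 -0.009 0 0" --pt "0.056 0.101 0.022 0 -0.009 0 0" --pt "0.056 0.101 0.022 0 -0.009 0 0"

```text
time: 6.12
tool_pos: [0.5223, -0.0799, 0.2635]
tcp_rot: [-3.14, -0.097, 0.016]
wrist_force: [-0.5, 0.6, -0.3]
width: 1.001
```

```bash
python3 - <<'E'
from h import *
import pickle
C,im=snap("wrist","w2.png"); pickle.dump(C,open("w2.pkl","wb"))
c=proj(C,[.53,-.079,.165])[0];print(c)
E
python3 go.py .455 -.250 .27 25
```

```text
[326.53812084 193.49472469]
t 6.17 pos [ 0.5219 -0.079   0.2638] yaw 3.63 d [-0.0777  0.1664 -0.0055] r [-0.0028  0.0096 -0.373 ] rows 4.4 F [-1.1 -0.2  0.2]
```

Emit:
apply_moves --pt "-0.0777 0.1664 -0.005 0 0.0096 -0.373 0" --pt "-0.0777 0.1664 -0.005 0 0.0096 -0.373 0" --pt "-0.0777 0.1664 -0.005 0 0.0096 -0.373 0" --pt "-0.0777 0.1664 -0.005 0 0.0096 -0.373 0" --pt "-0.0777 0.1664 -0.005 0 0.0096 -0.373 0" --pt "-0.0777 0.1664 -0.005 0 0.0096 -0.373 0" --pt "-0.0777 0.1664 -0.005 0 0.0096 -0.373 0"

```text
time: 6.75
tool_pos: [0.4548, -0.25, 0.2706]
tcp_rot: [-3.066, -0.678, -0.003]
wrist_force: [-0.2, -0.2, 0.9]
width: 0.996
```

Run:
```python
from h import *
import pickle
C,im=snap("wrist","w3.png"); pickle.dump(C,open("w3.pkl","wb"))
c=proj(C,[.456,-.249,.095])[0];print(c,status.read_state()["tool_pos"])
a=cv2.imread("pics/w2.png")[130:260,250:410];b=im[110:240,240:400,::-1]
cv2.imwrite("pics/c4.png",np.hstack([cv2.resize(x,(400,325),interpolation=cv2.INTER_CUBIC) if 0 else cv2.resize(x,None,fx=2.5,fy=2.5,interpolation=cv2.INTER_CUBIC) for x in(a,b)]))
```

```text
[326.25310339 183.72016096] [ 0.45518626 -0.24905024  0.2704106 ]
```

View pics/c4.png

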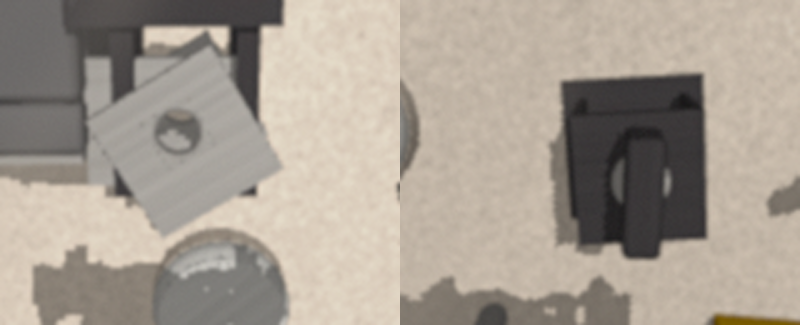

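```bash
cat > m2.py <<'E'
from h import *
import pickle
A=pickle.load(open("w2.pkl","rb"));B=pickle.load(open("w3.pkl","rb"))
a=lambda u,v,z=.165:atz(A,(250+u/2.5,130+v/2.5),z)
b=lambda u,v,z:atz(B,(240+(u-400)/2.5,110+v/2.5),z)
cs=np.array([a(*q) for q in[(207,43),(283,167),(163,236),(89,118)]])
print("sides mm",np.linalg.norm(cs-np.roll(cs,1,0),axis=1).round(4))
c=cs.mean(0);h=a(177,132);d=h-c;print("eye",c,"hole",h,"d",d,np.degrees(np.arctan2(d[1],d[0])),np.linalg.norm(d))
st=np.mean([b(*q,.095) for q in[(572,115),(703,110),(706,238),(580,243)]],0);print("stand",st,"collar",b(641,181,.101))
hs=[b(*q,.141) for q in[(630,138),(662,140),(660,257),(625,255)]]
print("handle",np.mean(hs,0),[np.linalg.norm(hs[i]-hs[i-1]).round(4) for i in range(4)]);v=hs[0]+hs[1]-hs[2]-hs[3];print(np.degrees(np.arctan2(v[1],v[0])))
E
python3 m2.py
```

```text
sides mm [0.0473 0.0503 0.0492 0.0496]
eye [ 0.53546496 -0.07665537  0.165     ] hole [ 0.53914933 -0.07349445  0.165     ] d [ 3.68436851e-03  3.16091825e-03 -2.77555756e-17] 40.627175629012825 0.004854479942170042
stand [ 0.46330909 -0.2578894   0.095     ] collar [ 0.46327228 -0.25804279  0.101     ]
handle [ 0.46432277 -0.25733351  0.141     ] [np.float64(0.0468), np.float64(0.0122), np.float64(0.0469), np.float64(0.014)]
23.93816310057929
```

```bash
python3 go.py .4638 -.2577 .108 24
```

```text
t 6.80 pos [ 0.4552 -0.2491  0.2704] yaw 25.04 d [0.0038 0.0117 0.1624] r [-0.0016 -0.0021  0.0182] rows 3.9 F [-0.3  0.5  0. ]
```

Emit:
apply_moves --pt "0.004 0.0117 0.03 -0.0016 -0.002 0.018 0" --pt "0.004 0.0117 0.07 -0.0016 -0.002 0.018 0" --pt "0.004 0.0117 0.11 -0.0016 -0.002 0.018 0" --pt "0.004 0.0117 0.14 -0.0016 -0.002 0.018 0" --pt "0.004 0.0117 0.155 -0.0016 -0.002 0.018 0" --pt "0.004 0.0117 0.162 -0.0016 -0.002 0.018 0" --pt "0.004 0.0117 0.162 -0.0016 -0.002 0.018 0"

```text
time: 7.38
tool_pos: [0.4632, -0.256, 0.1061]
tcp_rot: [-3.069, -0.657, 0.006]
wrist_force: [0.7, -0.2, 0.8]
width: 0.999
```

```bash
python3 go.py .4638 -.2577 .108 24
```

```text
t 7.38 pos [ 0.4632 -0.256   0.1061] yaw 24.18 d [-0.0001  0.0018 -0.0019] r [-0.0035  0.0029  0.0031] rows 0.1 F [ 0.7 -0.2  0.8]
```

Emit:
apply_moves --pt "0 0.001 -0.001 -0.002 0.002 0 0.3" --pt "0 0.001 -0.001 -0.002 0.002 0 0.6" --pt "0 0.001 -0.001 -0.002 0.002 0 1" --pt "0 0.001 -0.001 -0.002 0.002 0 1" --pt "0 0.001 -0.001 -0.002 0.002 0 1" --pt "0 0.001 -0.001 -0.002 0.002 0 1" --pt "0 0.001 -0.001 -0.002 0.002 0 1" --pt "0 0.001 -0.001 -0.002 0.002 0 1" --squeeze 60

```text
time: 8.05
tool_pos: [0.4648, -0.2599, 0.1099]
tcp_rot: [3.07, 0.654, 0.004]
wrist_force: [-1.8, 0.4, 5.9]
width: 0.175
```

```bash
python3 go.py .4638 -.2577 .108 24
```

```text
t 8.05 pos [ 0.4648 -0.2599  0.1099] yaw 24.04 d [-0.     -0.0024  0.0019] r [ 0.0032 -0.0018  0.0007] rows 0.1 F [-1.8  0.4  5.9]
```

Emit:
apply_moves --pt "0 0 -0.005 0 0 0 1" --pt "0 0 -0.02 0 0 0 1" --pt "0 0 -0.05 0 0 0 1" --pt "0 0 -0.09 0 0 0 1" --pt "0 0 -0.13 0 0 0 1" --pt "0 0 -0.165 0 0 0 1" --pt "0 0 -0.185 0 0 0 1" --pt "0 0 -0.185 0 0 0 1"

```text
time: 8.72
tool_pos: [0.4664, -0.2607, 0.3003]
tcp_rot: [3.064, 0.653, 0.014]
wrist_force: [1.5, -0.7, -0.7]
width: 0.173
```

```bash
python3 - <<'E'
from h import *
import pickle
C,im=snap("scene","s2.png")
s=status.read_state();print(s["tool_pos"],s["width"],s["wrist_force"])
T=Ro.from_rotvec(s["tcp_rot"]);p=s["tool_pos"]+T.apply([0,0,.1]);q=proj(C,[p])[0];print(p,q)
u,v=q.astype(int);cv2.imwrite("pics/c5.png",cv2.resize(im[v-90:v+30,u-75:u+75,::-1],(750,600),interpolation=cv2.INTER_CUBIC));print(u,v)
C2,im2=snap("top","t3.png")
E
python3 go.py .5392 -.0735 .28 24
```

```text
[ 0.46521373 -0.26000217  0.2968503 ] 0.17310791444864582 [-0.04105852  1.19281681 -1.94119944]
[ 0.4658636  -0.26044944  0.19685342] [221.31192685 184.7571981 ]
221 184
t 8.82 pos [ 0.464  -0.2592  0.294 ] yaw 24.05 d [ 0.1444 -0.139   0.0139] r [ 0.0027 -0.0014  0.0008] rows 4.8 F [-0.6  0.1 -2.5]
```

View pics/c5.png

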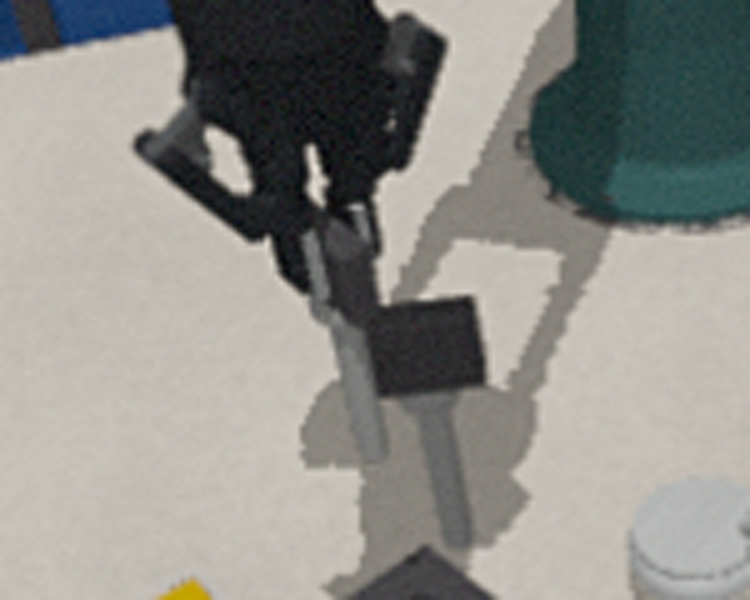

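The pin hangs upright in the grip (tip at full-image (220,186), expected (221,185)). Move over the hole.

Emit:
apply_moves --pt "0.144 -0.139 0 0.002 -0.001 0 1" --pt "0.144 -0.139 0 0.002 -0.001 0 1" --pt "0.144 -0.139 0 0.002 -0.001 0 1" --pt "0.144 -0.139 0 0.002 -0.001 0 1" --pt "0.144 -0.139 0.005 0.002 -0.001 0 1" --pt "0.144 -0.139 0.01 0.002 -0.001 0 1" --pt "0.144 -0.139 0.014 0.002 -0.001 0 1" --pt "0.144 -0.139 0.014 0.002 -0.001 0 1"

```text
time: 9.48
tool_pos: [0.5367, -0.0733, 0.2758]
tcp_rot: [-3.07, -0.656, 0.01]
wrist_force: [0.1, -0.3, -2.1]
width: 0.175
```

```bash
python3 - <<'E'
from h import *
import pickle
C,im=snap("top","t4.png");S,im2=snap("scene","s3.png")
q=proj(S,[.539,-.0735,.17])[0].astype(int);print(q)
cv2.imwrite("pics/c6.png",cv2.resize(im2[q[1]-50:q[1]+40,q[0]-60:q[0]+60,::-1],(800,600),interpolation=cv2.INTER_CUBIC))
E
python3 go.py .5392 -.0735 .27 24
```

```text
[311 195]
t 9.58 pos [ 0.5376 -0.0745  0.2779] yaw 23.98 d [ 0.0019 -0.0002  0.0079] r [-0.0015  0.0031 -0.0003] rows 0.2 F [ 0.1  0.  -1.5]
```

View pics/c6.png

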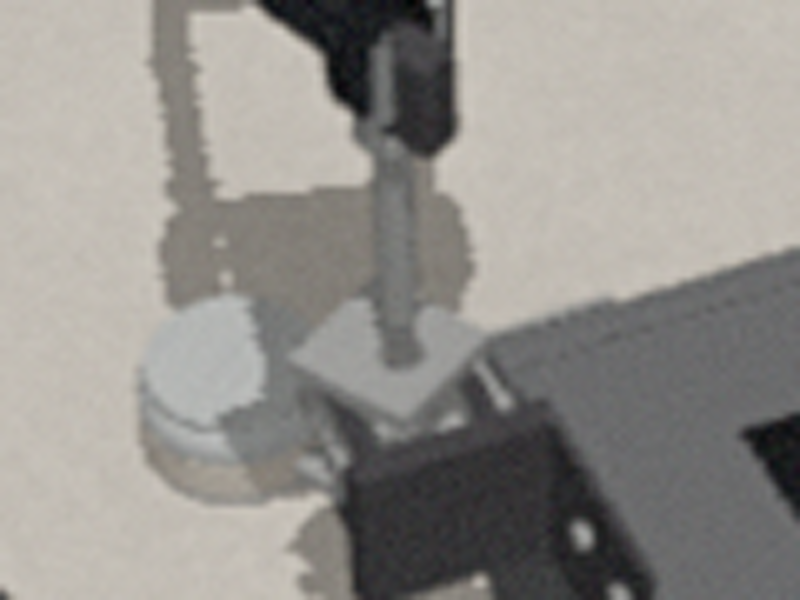

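The tip is just above the plate at crop (403,358), over the expected hole. Lower gently.

Emit:
apply_moves --pt "0.0015 0 0.002 -0.001 0.003 0 1" --pt "0.0015 0 0.004 -0.001 0.003 0 1" --pt "0.0015 0 0.006 -0.001 0.003 0 1" --pt "0.0015 0 0.008 -0.001 0.003 0 1" --pt "0.0015 0 0.008 -0.001 0.003 0 1"

```text
time: 10.0
tool_pos: [0.5399, -0.0734, 0.2714]
tcp_rot: [3.073, 0.653, 0.004]
wrist_force: [0.6, -0.9, -1.2]
width: 0.175
```

Emit:
apply_moves --pt "0 0 0.001 0 0 0 1" --pt "0 0 0.002 0 0 0 1" --pt "0 0 0.002 0 0 0 1"

```text
time: 10.25
tool_pos: [0.5401, -0.0729, 0.2697]
tcp_rot: [3.072, 0.655, 0.005]
wrist_force: [0.2, 0.0, -1.5]
width: 0.178
```

Emit:
apply_moves --pt "0 0 0.001 0 0 0 1" --pt "0 0 0.002 0 0 0 1" --pt "0 0 0.002 0 0 0 1"

```text
time: 10.5
tool_pos: [0.5401, -0.0729, 0.2676]
tcp_rot: [3.072, 0.655, 0.004]
wrist_force: [-0.5, 1.1, -2.4]
width: 0.175
```

```bash
python3 go.py .5392 -.0735 .26 24
```

```text
t 10.50 pos [ 0.5401 -0.0729  0.2676] yaw 24.06 d [-0.0011  0.0002  0.0076] r [ 0.0009 -0.0027  0.0011] rows 0.2 F [-0.5  1.1 -2.4]
```

Emit:
apply_moves --pt "-0.001 0 0.0005 0 -0.002 0 1" --pt "-0.001 0 0.001 0 -0.002 0 1" --pt "-0.001 0 0.0015 0 -0.002 0 1"

```text
time: 10.75
tool_pos: [0.5393, -0.0734, 0.2663]
tcp_rot: [3.072, 0.654, 0.002]
wrist_force: [0.3, -0.3, -0.8]
width: 0.178
```

Emit:
apply_moves --pt "0 0 0.0007 0 0 0 1" --pt "0 0 0.0015 0 0 0 1" --pt "0 0 0.0015 0 0 0 1"

```text
time: 11.0
tool_pos: [0.5393, -0.0734, 0.2647]
tcp_rot: [3.072, 0.654, 0.002]
wrist_force: [0.3, -0.5, -0.7]
width: 0.18
```

Emit:
apply_moves --pt "0 0 0.0007 0 0 0 1" --pt "0 0 0.0015 0 0 0 1" --pt "0 0 0.0015 0 0 0 1"

```text
time: 11.25
tool_pos: [0.5394, -0.0735, 0.2632]
tcp_rot: [3.072, 0.654, 0.002]
wrist_force: [0.6, 0.0, -1.2]
width: 0.179
```

Emit:
apply_moves --pt "0 0 0.0007 0 0 0 1" --pt "0 0 0.0015 0 0 0 1" --pt "0 0 0.0015 0 0 0 1"

```text
time: 11.5
tool_pos: [0.5394, -0.0735, 0.2617]
tcp_rot: [3.072, 0.654, 0.002]
wrist_force: [0.4, -0.6, -1.6]
width: 0.177
```

Emit:
apply_moves --pt "0 0 0.0007 0 0 0 1" --pt "0 0 0.0015 0 0 0 1" --pt "0 0 0.0015 0 0 0 1"

```text
time: 11.75
tool_pos: [0.5394, -0.0735, 0.2602]
tcp_rot: [3.072, 0.654, 0.002]
wrist_force: [-0.2, -0.9, -0.2]
width: 0.176
```

Emit:
apply_moves --pt "0 0 0.0007 0 0 0 1" --pt "0 0 0.0015 0 0 0 1" --pt "0 0 0.0015 0 0 0 1"

```text
time: 12.0
tool_pos: [0.5394, -0.0735, 0.2587]
tcp_rot: [3.072, 0.654, 0.002]
wrist_force: [0.7, -0.7, -0.7]
width: 0.173
```

Emit:
apply_moves --pt "0 0 0.0007 0 0 0 1" --pt "0 0 0.0015 0 0 0 1" --pt "0 0 0.0015 0 0 0 1"

```text
time: 12.25
tool_pos: [0.5393, -0.0734, 0.2572]
tcp_rot: [3.072, 0.654, 0.002]
wrist_force: [1.6, -1.2, -1.2]
width: 0.178
```

Emit:
apply_moves --pt "0 0 0.0007 0 0 0 1" --pt "0 0 0.0015 0 0 0 1" --pt "0 0 0.0015 0 0 0 1"

```text
time: 12.5
tool_pos: [0.5393, -0.0734, 0.2557]
tcp_rot: [3.072, 0.654, 0.002]
wrist_force: [1.1, -1.1, -0.6]
width: 0.181
```

Emit:
apply_moves --pt "0 0 0.0007 0 0 0 1" --pt "0 0 0.0015 0 0 0 1" --pt "0 0 0.0015 0 0 0 1"

```text
time: 12.75
tool_pos: [0.5393, -0.0734, 0.2542]
tcp_rot: [3.072, 0.654, 0.002]
wrist_force: [0.8, -1.2, -0.4]
width: 0.176
```

Emit:
apply_moves --pt "0.0002 0.0004 0.001 0 0 0 1" --pt "0.0002 0.0004 0.002 0 0 0 1" --pt "0.0002 0.0004 0.003 0 0 0 1" --pt "0.0002 0.0004 0.003 0 0 0 1"

```text
time: 13.08
tool_pos: [0.5394, -0.0736, 0.2508]
tcp_rot: [3.072, 0.654, 0.001]
wrist_force: [-0.6, -1.5, -0.9]
width: 0.175
```

Emit:
apply_moves --pt "0 0 0.001 0 0 0 1" --pt "0 0 0.002 0 0 0 1" --pt "0 0 0.003 0 0 0 1" --pt "0 0 0.004 0 0 0 1"

```text
time: 13.42
tool_pos: [0.5395, -0.0735, 0.2471]
tcp_rot: [3.072, 0.655, 0.001]
wrist_force: [-0.0, -0.3, -1.5]
width: 0.173
```

Emit:
apply_moves --pt "0 0 0.001 0 0 0 1" --pt "0 0 0.002 0 0 0 1" --pt "0 0 0.003 0 0 0 1" --pt "0 0 0.004 0 0 0 1"

```text
time: 13.75
tool_pos: [0.5396, -0.0736, 0.2431]
tcp_rot: [3.072, 0.654, 0.002]
wrist_force: [-0.1, -0.2, -1.2]
width: 0.175
```

Emit:
apply_moves --pt "0 0 0.0015 0 0 0 1" --pt "0 0 0.003 0 0 0 1" --pt "0 0 0.0045 0 0 0 1" --pt "0 0 0.006 0 0 0 1" --pt "0 0 0.0075 0 0 0 1"

```text
time: 14.17
tool_pos: [0.5397, -0.0737, 0.2356]
tcp_rot: [3.072, 0.654, 0.002]
wrist_force: [0.3, -0.7, -1.7]
width: 0.178
```

Emit:
apply_moves --pt "0 0 0.0015 0 0 0 1" --pt "0 0 0.003 0 0 0 1" --pt "0 0 0.0045 0 0 0 1" --pt "0 0 0.006 0 0 0 1" --pt "0 0 0.0075 0 0 0 1"

```text
time: 14.58
tool_pos: [0.5397, -0.0737, 0.2282]
tcp_rot: [3.072, 0.654, 0.002]
wrist_force: [-0.4, 0.0, -1.6]
width: 0.174
```

Emit:
apply_moves --pt "0 0 0.0015 0 0 0 1" --pt "0 0 0.003 0 0 0 1" --pt "0 0 0.0045 0 0 0 1" --pt "0 0 0.006 0 0 0 1" --pt "0 0 0.0075 0 0 0 1"

```text
time: 15.0
tool_pos: [0.5397, -0.0737, 0.2207]
tcp_rot: [3.072, 0.654, 0.002]
wrist_force: [0.3, 0.4, -1.4]
width: 0.177
```

Now near the lower eye; go 1 mm at a time.

Emit:
apply_moves --pt "0 0 0.001 0 0 0 1" --pt "0 0 0.002 0 0 0 1" --pt "0 0 0.003 0 0 0 1" --pt "0 0 0.004 0 0 0 1" --pt "0 0 0.005 0 0 0 1"

```text
time: 15.42
tool_pos: [0.5397, -0.0737, 0.2158]
tcp_rot: [3.072, 0.654, 0.002]
wrist_force: [0.3, -0.2, -0.5]
width: 0.176
```

Emit:
apply_moves --pt "0 0 0.0007 0 0 0 1" --pt "0 0 0.0015 0 0 0 1" --pt "0 0 0.0015 0 0 0 1"

```text
time: 15.67
tool_pos: [0.5396, -0.0737, 0.2141]
tcp_rot: [3.072, 0.654, 0.001]
wrist_force: [-1.0, 0.1, -1.5]
width: 0.18
```

Emit:
apply_moves --pt "0 0 0.0007 0 0 0 1" --pt "0 0 0.0015 0 0 0 1" --pt "0 0 0.0015 0 0 0 1"

```text
time: 15.92
tool_pos: [0.5396, -0.0737, 0.2127]
tcp_rot: [3.072, 0.654, 0.002]
wrist_force: [-0.5, -0.5, -1.4]
width: 0.18
```

Emit:
apply_moves --pt "0 0 0.0007 0 0 0 1" --pt "0 0 0.0015 0 0 0 1" --pt "0 0 0.0015 0 0 0 1"

```text
time: 16.17
tool_pos: [0.5396, -0.0737, 0.2111]
tcp_rot: [3.072, 0.654, 0.002]
wrist_force: [0.4, 0.4, -0.9]
width: 0.178
```

Emit:
apply_moves --pt "0 0 0.0007 0 0 0 1" --pt "0 0 0.0015 0 0 0 1" --pt "0 0 0.0015 0 0 0 1"

```text
time: 16.42
tool_pos: [0.5396, -0.0737, 0.2096]
tcp_rot: [3.072, 0.654, 0.001]
wrist_force: [-0.2, -1.0, -1.0]
width: 0.172
```

Emit:
apply_moves --pt "0 0 0.0007 0 0 0 1" --pt "0 0 0.0015 0 0 0 1" --pt "0 0 0.0015 0 0 0 1"

```text
time: 16.67
tool_pos: [0.5396, -0.0737, 0.2081]
tcp_rot: [3.072, 0.654, 0.001]
wrist_force: [0.5, 0.2, -0.9]
width: 0.179
```

Emit:
apply_moves --pt "0 0 0.0007 0 0 0 1" --pt "0 0 0.0015 0 0 0 1" --pt "0 0 0.0015 0 0 0 1"

```text
time: 16.92
tool_pos: [0.5396, -0.0737, 0.2066]
tcp_rot: [3.072, 0.654, 0.001]
wrist_force: [-0.1, -0.0, -1.3]
width: 0.176
```

Emit:
apply_moves --pt "0 0 0.0007 0 0 0 1" --pt "0 0 0.0015 0 0 0 1" --pt "0 0 0.0015 0 0 0 1"

```text
time: 17.17
tool_pos: [0.5396, -0.0737, 0.2051]
tcp_rot: [3.072, 0.654, 0.001]
wrist_force: [0.2, 0.8, -1.3]
width: 0.176
```

Emit:
apply_moves --pt "0 0 0.0007 0 0 0 1" --pt "0 0 0.0015 0 0 0 1" --pt "0 0 0.0015 0 0 0 1"

```text
time: 17.42
tool_pos: [0.5396, -0.0737, 0.2036]
tcp_rot: [3.072, 0.654, 0.001]
wrist_force: [-0.1, 0.1, -2.1]
width: 0.176
```

Emit:
apply_moves --pt "0 0 0.0007 0 0 0 1" --pt "0 0 0.0015 0 0 0 1" --pt "0 0 0.0015 0 0 0 1"

```text
time: 17.67
tool_pos: [0.5396, -0.0737, 0.2021]
tcp_rot: [3.072, 0.654, 0.001]
wrist_force: [0.1, -0.5, -1.5]
width: 0.176
```

Emit:
apply_moves --pt "0 0 0.0007 0 0 0 1" --pt "0 0 0.0015 0 0 0 1" --pt "0 0 0.0015 0 0 0 1"

```text
time: 17.92
tool_pos: [0.5396, -0.0737, 0.2006]
tcp_rot: [3.072, 0.654, 0.001]
wrist_force: [0.5, 0.3, -0.8]
width: 0.182
```

Emit:
apply_moves --pt "0 0 0.0007 0 0 0 1" --pt "0 0 0.0015 0 0 0 1" --pt "0 0 0.0015 0 0 0 1"

```text
time: 18.17
tool_pos: [0.5396, -0.0737, 0.1991]
tcp_rot: [3.072, 0.654, 0.001]
wrist_force: [-0.3, -0.5, -1.0]
width: 0.174
```

Emit:
apply_moves --pt "0 0 0.001 0 0 0 1" --pt "0 0 0.002 0 0 0 1" --pt "0 0 0.003 0 0 0 1" --pt "0 0 0.004 0 0 0 1" --pt "0 0 0.005 0 0 0 1" --pt "0 0 0.006 0 0 0 1"

```text
time: 18.67
tool_pos: [0.5397, -0.0737, 0.1932]
tcp_rot: [3.072, 0.654, 0.002]
wrist_force: [1.2, -0.4, -0.4]
width: 0.18
```

Emit:
apply_moves --pt "0 0 0.001 0 0 0 1" --pt "0 0 0.002 0 0 0 1" --pt "0 0 0.003 0 0 0 1" --pt "0 0 0.004 0 0 0 1" --pt "0 0 0.005 0 0 0 1"

```text
time: 19.08
tool_pos: [0.5398, -0.0737, 0.1882]
tcp_rot: [3.072, 0.654, 0.002]
wrist_force: [-0.2, 0.2, -1.6]
width: 0.175
```

Run:
```python
from h import *
S,im2=snap("scene","s4.png")
q=proj(S,[.539,-.0735,.17])[0].astype(int)
cv2.imwrite("pics/c7.png",cv2.resize(im2[q[1]-50:q[1]+40,q[0]-60:q[0]+60,::-1],(800,600),interpolation=cv2.INTER_CUBIC))
```

```text
(no output)
```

View pics/c7.png

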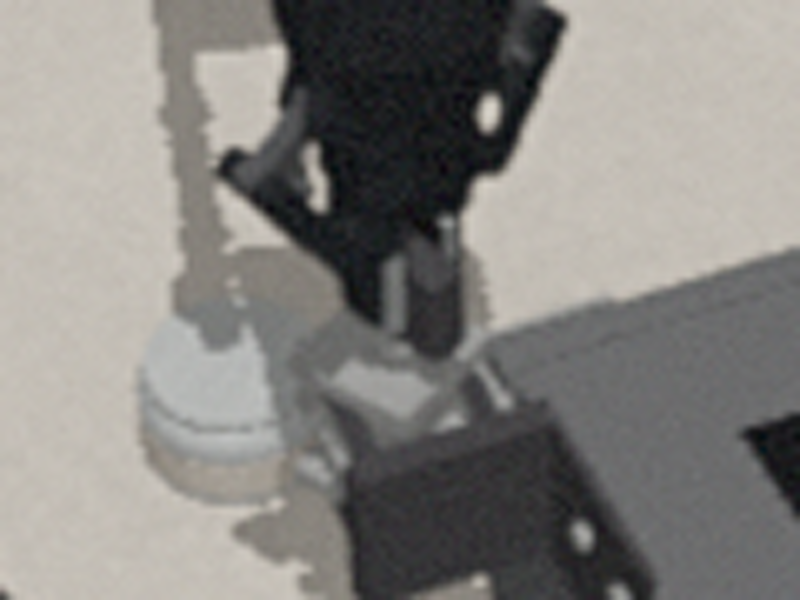

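The handle is now right above the plate, with the shank through the eye. Lower until the collar seats.

Emit:
apply_moves --pt "0 0 0.001 0 0 0 1" --pt "0 0 0.002 0 0 0 1" --pt "0 0 0.003 0 0 0 1" --pt "0 0 0.003 0 0 0 1"

```text
time: 19.47
tool_pos: [0.5396, -0.0737, 0.185]
tcp_rot: [3.072, 0.654, 0.001]
wrist_force: [0.9, -0.0, -1.2]
width: 0.178
```

Emit:
apply_moves --pt "0 0 0.0007 0 0 0 1" --pt "0 0 0.0015 0 0 0 1" --pt "0 0 0.0015 0 0 0 1"

```text
time: 19.72
tool_pos: [0.5397, -0.0737, 0.1836]
tcp_rot: [3.072, 0.654, 0.002]
wrist_force: [0.5, -0.2, -1.9]
width: 0.175
```

Emit:
apply_moves --pt "0 0 0.0005 0 0 0 1" --pt "0 0 0.001 0 0 0 1" --pt "0 0 0.001 0 0 0 1"

```text
time: 19.97
tool_pos: [0.5397, -0.0737, 0.1827]
tcp_rot: [3.072, 0.654, 0.002]
wrist_force: [0.8, -0.6, -1.9]
width: 0.176
```

Emit:
apply_moves --pt "0 0 0.0005 0 0 0 1" --pt "0 0 0.001 0 0 0 1" --pt "0 0 0.001 0 0 0 1"

```text
time: 20.22
tool_pos: [0.5397, -0.0737, 0.1817]
tcp_rot: [3.072, 0.654, 0.002]
wrist_force: [-0.0, -0.0, -1.6]
width: 0.175
```

Emit:
apply_moves --pt "0 0 0.0005 0 0 0 1" --pt "0 0 0.001 0 0 0 1" --pt "0 0 0.001 0 0 0 1"

```text
time: 20.47
tool_pos: [0.5397, -0.0737, 0.1807]
tcp_rot: [3.072, 0.654, 0.002]
wrist_force: [-0.4, -0.8, -1.9]
width: 0.177
```

Emit:
apply_moves --pt "0 0 0.0005 0 0 0 1" --pt "0 0 0.001 0 0 0 1" --pt "0 0 0.001 0 0 0 1"

```text
time: 20.72
tool_pos: [0.5399, -0.0737, 0.18]
tcp_rot: [3.072, 0.654, 0.002]
wrist_force: [0.1, 0.2, -0.3]
width: 0.175
```

Emit:
apply_moves --pt "0 0 0.0005 0 0 0 1" --pt "0 0 0.001 0 0 0 1" --pt "0 0 0.001 0 0 0 1"

```text
time: 20.97
tool_pos: [0.5399, -0.0737, 0.18]
tcp_rot: [3.072, 0.654, 0.003]
wrist_force: [-3.3, 0.9, 5.6]
width: 0.178
```

Emit:
apply_moves --pt "0 0 0.0005 0 0 0 1" --pt "0 0 0.001 0 0 0 1" --pt "0 0 0.001 0 0 0 1"

```text
time: 21.22
tool_pos: [0.5399, -0.0737, 0.1799]
tcp_rot: [3.072, 0.655, 0.003]
wrist_force: [-5.2, 0.6, 9.1]
width: 0.178
```

Emit:
apply_moves --pt "0 0 0.0005 0 0 0 1" --pt "0 0 0.0005 0 0 0 1"

```text
time: 21.38
tool_pos: [0.5399, -0.0737, 0.1799]
tcp_rot: [3.071, 0.654, 0.003]
wrist_force: [-4.9, 0.8, 12.4]
width: 0.173
```

Seated at TCP z = 0.180, exactly the predicted home height. Relax the push, release and retreat straight up.

Emit:
apply_moves --pt "0 0 -0.0015 0 0 0 1" --pt "0 0 -0.0025 0 0 0 1" --pt "0 0 -0.0025 0 0 0 0.6" --pt "0 0 -0.0025 0 0 0 0.3" --pt "0 0 -0.0025 0 0 0 0" --pt "0 0 -0.0025 0 0 0 0" --pt "0 0 -0.0025 0 0 0 0"

```text
time: 21.97
tool_pos: [0.5397, -0.0737, 0.1796]
tcp_rot: [3.072, 0.654, 0.001]
wrist_force: [0.1, 0.4, 0.6]
width: 0.872
```

Emit:
apply_moves --pt "0 0 0 0 0 0 0" --pt "0 0 -0.01 0 0 0 0" --pt "0 0 -0.03 0 0 0 0" --pt "0 0 -0.06 0 0 0 0" --pt "0 0 -0.1 0 0 0 0" --pt "0 0 -0.13 0 0 0 0" --pt "-0.04 0 -0.13 0 0 0 0" --pt "-0.04 0 -0.13 0 0 0 0"

```text
time: 22.63
tool_pos: [0.5007, -0.0914, 0.3134]
tcp_rot: [3.069, 0.653, 0.004]
wrist_force: [-0.2, -0.1, -1.2]
width: 0.998
```

Run:
```python
from h import *
C,w=snap("wrist","w5.png");S,im=snap("scene","s5.png")
q=proj(S,[.539,-.0735,.14])[0].astype(int);p=proj(C,[.539,-.0735,.18])[0].astype(int);print(q,p,status.read_state()["width"])
f=lambda I,q:cv2.resize(I[max(q[1]-60,0):q[1]+60,q[0]-50:q[0]+50,::-1],(400,480),interpolation=cv2.INTER_CUBIC)
cv2.imwrite("pics/c8.png",np.hstack([f(im,q),f(w,p)]))
```

```text
[311 204] [325 151] 0.9996894912461721
```

View pics/c8.png

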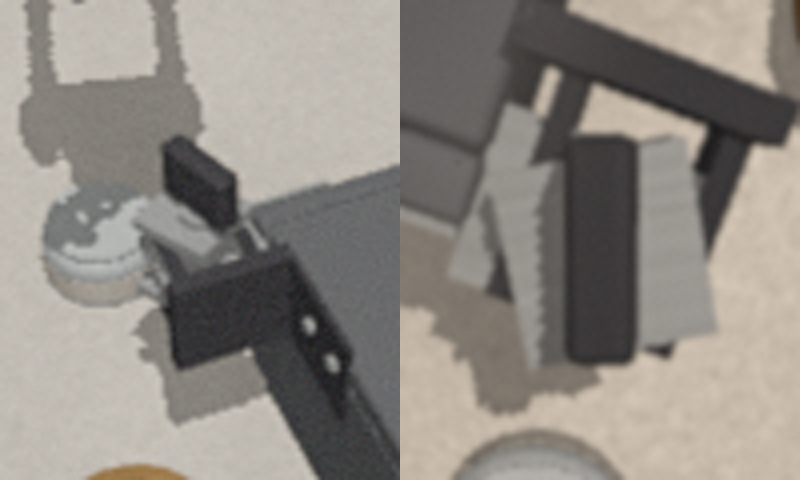

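The pin stands upright with its handle over the eye plate. The door is flush with the box and the tongue is under the plate; the jaws are open and clear. Hand in.

```bash
python3 -c "
from workcell import job
print(job.finish_job())"
```

```text
the job is handed in; nothing more can be done
None
```

I pushed the door shut, took the middle-sized pin out of its stand and lowered it through the upper eye, the tongue and the lower eye. The collar landed on the upper eye at exactly the height I had worked out, so I let go and handed the job in at about 23 s. No verdict came back.

**Last checks:**
- **Final pictures:** the pin is upright with its handle over the upper eye. The door is flush with the box, and the gripper is open and about 0.13 m above.
- **Forces:** the door met its stop at about 7 N. Seating the collar took about 12 N down and 5 N sideways at most.

**Not confirmed:**
- **Lower eye:** I felt no wedging push from it. I take the pin to be through because it went down to full depth with no resistance on the way.
- **Camera errors:** the early positions from the top and scene views were up to about 1 cm off. The later wrist pictures corrected this, and the pin dropped into the hole without a search.
- **Groceries and packing things:** I did not measure them again afterwards, but I kept the gripper clear of them.

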